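# Square up a prosthetic foot in the alignment jig

## Robot

A 6-joint arm with a two-finger parallel gripper is mounted at the origin on the work surface. World frame = base frame: x ahead of the robot, y to its left, z up, the work surface at z = 0. Lengths are in m, angles in degrees, forces in N, time in s.
With the tool pointing down it reaches from about 0.325 to 0.9 m from the base axis. Payload 6.1 kg.
Tool frame: the origin (TCP) lies on the centre line of the jaws, within the pads' length; the fingertips stand 22 mm ahead of it and the grasp point (between the pads) lies 3 mm ahead of it; z points along the fingers, y is the line along which they close (so a half turn about z gives the same grasp; the last joint's range is limited). The gripper opens to 87 mm and grips with 3 to 60 N. Pads are 19 mm wide; open, the fingers measure 117 mm over their backs; the gripper's body (75 mm by 190 mm) begins 51 mm behind the grasp point.
Start: joints at [-70.537, 12.628, 87.462, -0, 79.91, -7.225], TCP at [0.281, -0.558, 0.245] pointing down, gripper open.
Joint ranges: [-170.65, 170.65], [-52.31, 119.04], [5.05, 147.46], [-71.25, 251.25], [11.57, 151.72], [-153.62, 153.62]. Speed limits (degrees/s): [147.25, 147.25, 172.46, 180, 180, 180].

## Interface

Orientations are given as a 3x3 rotation matrix whose columns are the frame's x, y, z axes.
In Python, from workcell import monitor, cams, sign_off gives the robot as it stands.
- The arm moves only by the tool play_rows, never from a script. Its argument "motion" is a list of rows, each an object of numbers: "tx", "ty", "tz": the shift along the world's x, y, z in cm; "twist": the turn about the world's z in rad; "gripper": the finger opening in cm, from 0 to 8.7. In form: [{"tx": .., "ty": .., "tz": .., "twist": .., "gripper": ..}, ...]. A call has 1 to 8 rows; each row is the pose to reach, as a shift and turn from the pose commanded when the call began; what a row does not reach only later rows make up. A row lasts 1/10 s, in which the tool goes at most 50 mm and 8.59 degrees, less where a joint would pass 70% of its speed; a pose out of reach is approached as far as the arm can. A call with a gripper value outside its range is refused whole. The fingers move at their own pace and stop on an object; "grip_force" is the grip in N (left out, the last holds). Time passes only in rows, so rows that repeat a pose let the fingers close. It gives the time, the measured TCP pose, the force, the opening and the grip force at its end, in the units of the state.
- monitor.get_state(): the state, without advancing time (a new reading comes with each control period).
- cams.get_image(name): name is "scene" or "top"; returns a dict with "img" (384x512x3 uint8, red, green, blue), "z_map" (384x512 float32, m along the optical axis (not along the pixel's ray), 0 where there is no reading), "fx", "fy", "cx", "cy" (pixels), "position" and "attitude" of the camera in the world. Camera axes: x right, y down, z forward; pixel columns grow to the right and rows downward; lengths in m; the calibration is good to about 2 mm. A picture is of the moment at which its call begins.
- sign_off(): hands the job in; it is judged then, once.
Trained networks look in a picture, given as the dict that the camera call returned (one of the last four; its "shot" number tells which), for a name from the list of things; names that differ only in an ending like _2 or _b are one class to them, and where a whole thing is asked for, a point or a joint stands for the part that bears it (a point fixed in the world has none). Each returns a list of dicts, best first, with "conf" (0 to 1); they miss things now and then, are a little off and sometimes report something else, mostly with a low value. They report only what shows in the picture. A call takes as long as a camera call. They do not tell look-alikes from the thing itself.
- cams.outline_of(picture, thing): "pixels" (384x512 bool, what is visible of it) and "extent" ([left, top, right, bottom] in pixels, round what is visible of it).
- cams.place_of(picture, thing): "at" ([column, row] in pixels: a listed point, or the origin of a listed thing).
The state is a dict: "time": time; "qpos": joint angles; "qvel": joint speeds; "joint_efforts": joint torques, N m; "ee_pos": TCP position; "eef_rot": TCP orientation; "ft_force": force on the tool from outside, world axes, zero at the start; "wrist_torque": the same for the moment, N m; "opening": finger opening in m; "grasp_force": force on a finger pad.
Only numpy, scipy, OpenCV 4.12 (cv2) and the standard library are available. Lean on these libraries where they do the work, as an engineer would, in place of code of your own. Each camera call takes 0.05 s, during which the arm holds its last target. There are 200 camera calls.

## Task

Push the prosthetic foot along the bench until its straight inner side lies flat along the aluminium fence, and slide the blue toe stop up behind the toes until its red pad touches them and the heel sits fully home against the heel stop. Only push: do not lift or tip the foot, keep off the steel adapter on top of it and off the red pad, and leave the jar, the tube and the screwdriver where they are. Finish with the hand clear of everything.

Things in the scene. Friction and masses are not known exactly. Their poses are not given: they have to be found in the camera images.
- jig: Fixed aluminium L, 30 mm high; place and yaw vary. Origin on the bench at the L's inside corner, z up. y runs along the fence from heel to toes; x points through the fence, away from the robot. Fence: inner face x = 0, 22 mm thick, y -20 to 440 mm. Heel stop: inner face y = 0, 22 mm thick, x -100 to 22 mm. The foot slides on the bench at x < 0, y > 0; home, its origin is at x = -46, y = 110 mm.
- toe_stop (a joint): Travel of the blue toe stop along the fence, m; grows as it is pushed towards the heel stop (the jig's -y). The pad's face is at jig y = 310 mm minus this value, 46 mm from the fence. Range 0 to 0.15, starts at 0 to 0.03; about 0.09 when the foot is home and touched. Friction about 2 N, no spring: it stays where it is left.
- push_face (a point): Middle of the blue toe stop's flat back face, 25 mm above the bench: push here towards the jig's -y. Face 84 mm wide along the jig's x, 3 to 45 mm above the bench; 26 mm from here through to the pad's face. From 39 to 78 mm to +x of here a saddle (top at 44 mm, knob to 56 mm) rides over the fence and reaches 34 mm further back (+y).
- pad_face (a point): Middle of the front face of the red pad on the toe stop's foot side, which meets the toes; 20 mm above the bench, 46 mm from the fence's face. The pad is 78 mm wide, 4 mm thick, 5 to 41 mm above the bench and not to be touched by the hand.
- foot: Beige prosthetic foot, 92 x 220 mm, loose, 0.4 to 0.8 kg, flat on its sole. Origin at the centre of the underside, z up, y to the toes, x to the inner side. Inner and outer sides flat at x = +46 and -46 mm for y -77 to 64 mm; push the outer one (36 mm high). Toes half round, tip y = 110; heel flat at y = -110 mm. Instep up to 52 mm high. Starts 10 to 85 mm off the stops, turned up to 0.2 rad.
- foot_heel (a point): On the foot's heel, foot's x = 0, y = -110, z = 18 mm.
- foot_toe (a point): Tip of the toes, foot's x = 0, y = +110, z = 18 mm.
- inner_heel (a point): On the straight inner side near the heel, foot's x = 46, y = -75, z = 18 mm.
- inner_toe (a point): On the straight inner side near the toes, foot's x = 46, y = +60, z = 18 mm.
- adapter: Bright steel adapter fixed on the foot's ankle: a disc 48 mm across with a small block, 20 mm tall in all, its top 72 mm above the bench; origin at the centre of its underside, at foot's x = 2, y = -52, z = 52 mm. Not to be touched.
- jar: Bystander: closed jar with a red lid, 56 mm across, 70 mm tall, beyond the fence. Origin at the centre of its underside.
- pylon: Bystander: upright aluminium tube, 30 mm across, 100 mm tall, beside the outside of the heel stop. Origin at the centre of its underside.
- screwdriver: Bystander: screwdriver about 200 mm long lying on the bench on the robot's side of the toe stop. Origin below its middle, x axis along it towards the tip.
There are look-alikes about, which are no part of the job. There is more than one size of the foot; the one meant has the size given above.

How it is judged (in metres and radians):
At the end, for the whole second after the job is handed in: The foot stands flat and still on the bench; both ends of its straight inner side are within 4 mm of the fence's face, its heel within 4 mm of the heel stop's face and the toe stop's pad within 4 mm of the toe tip; jar, tube and screwdriver within 15 mm of where they began (x of inner_heel in the frame of jig between -0.004 and 0.003 m and x of inner_toe in the frame of jig between -0.004 and 0.003 m and y of foot_heel in the frame of jig between -0.003 and 0.004 m and y of foot_toe in the frame of pad_face between -0.004 and 0.003 m and angle between foot's own z axis and vertical below 0.05 rad and height (world z) of foot below 0.003 m and linear speed of foot below 0.01 m/s and velocity of joint toe_stop below 0.005 m/s and distance of each of jar, pylon, screwdriver from where it was at the start of the episode below 0.015 m); the robot touches nothing.
It fails at once if the foot is lifted off the bench or tipped (height (world z) of foot above 0.008 m or angle between foot's own z axis and vertical above 0.15 rad).
It fails at once if the hand or arm touches the steel adapter (contact force between any of the fingers, the arm and adapter above 0.5 N).
It fails at once if the hand or arm touches the red pad (contact force between any of the fingers, the arm and toe_stop_c0 above 0.5 N).
It fails at once if the jar, the tube or the screwdriver is moved by more than 15 mm, or knocked over (distance of any of jar, pylon, screwdriver from where it was at the start of the episode above 0.015 m or angle between any of jar, pylon's own z axis and vertical above 0.3 rad).
It also fails if it takes over 54 s, if anything falls off the work surface, if the arm or the gripper's body presses on something with over 40 N, if the wrist force passes 120 N, or if a joint passes its speed limit or range.

## Working session

There is one attempt and no reset: what is moved stays moved. The work goes in short steps, Python scripts to look and compute and a tool call to move; the robot and the scene stay as the last step left them, time stands still between calls to the robot, and variables do not carry over. Pictures are saved under pics/ and viewed, at most 10 in all, crops included, and the job is handed in when it is done.

Besides the shell and the picture viewer there is one more tool, called by a JSON object that holds its "name" and its "arguments". play_rows: Moves the arm, as the interface text tells. Its arguments: {"type":"object","properties":{"motion":{"type":"array"},"grip_force":{"type":"number"}},"required":["motion"]}

```bash
mkdir -p pics
cat > h.py <<'E'
import numpy as np, cv2
from workcell import monitor, cams, sign_off
def w(p,u,v,z=None):
    """pixel -> world; on plane z if given, else by depth"""
    R=np.array(p["attitude"]); t=np.array(p["position"])
    d=np.array([(u-p["cx"])/p["fx"],(v-p["cy"])/p["fy"],1.])
    if z is None: k=p["z_map"][int(round(v)),int(round(u))]
    else: k=(z-t[2])/(R@d)[2]
    return t+R@d*k
def cloud(p):
    R=np.array(p["attitude"]); t=np.array(p["position"])
    v,u=np.mgrid[0:384,0:512]; k=p["z_map"]
    c=np.stack([(u-p["cx"])/p["fx"]*k,(v-p["cy"])/p["fy"]*k,k],-1)
    return c@R.T+t
def save(p,n): cv2.imwrite("pics/"+n,p["img"][:,:,::-1])
E
cat > a.py <<'E'
from h import *
np.set_printoptions(precision=4,suppress=True)
for n in("top","scene"):
    p=cams.get_image(n); save(p,n+"0.png"); print(n,p["position"],p["attitude"])
    for t in "jig toe_stop push_face pad_face foot foot_heel foot_toe inner_heel inner_toe adapter jar pylon screwdriver".split():
        for r in cams.place_of(p,t)[:3]: print(t,round(r["conf"],2),np.round(r["at"],1),w(p,*r["at"]))
print(monitor.get_state())
E
python3 a.py
```

```text
top [ 0.4169 -0.0956  1.0364] [[ 0.012  -0.9958  0.091 ]
 [-0.9999 -0.0124 -0.0035]
 [ 0.0046 -0.091  -0.9958]]
jig 0.57 [274.9 147.7] [ 0.617 -0.13   0.027]Traceback (most recent call last):
  File "a.py", line 6, in <module>
    for r in cams.place_of(p,t)[:3]: print(t,round(r["conf"],2),np.round(r["at"],1),w(p,*r["at"]))
             ~~~~~~~~~~~~~^^^^^
ValueError: it knows: adapter, foot, foot_heel, foot_toe, inner_heel, inner_toe, jar, jig, pad_face, push_face, pylon, screwdriver
```

```bash
sed -i 's/ toe_stop / /' a.py; python3 a.py
```

```text
top [ 0.4169 -0.0956  1.0364] [[ 0.012  -0.9958  0.091 ]
 [-0.9999 -0.0124 -0.0035]
 [ 0.0046 -0.091  -0.9958]]
jig 0.97 [273.  150.2] [ 0.6154 -0.1259  0.0008]
pad_face 0.83 [162.  159.7] [0.5843 0.1603 0.0144]
foot 0.98 [225.6 179.6] [ 0.5304 -0.0079  0.0523]
foot 0.84 [264.4 252.6] [ 0.3516 -0.1061  0.0318]
foot 0.61 [402.1 282.7] [ 0.2874 -0.4328  0.0728]
foot_heel 0.97 [281.1 226.1] [ 0.4176 -0.1488 -0.0003]
foot_heel 0.68 [377.4 332.6] [ 0.166  -0.3791  0.0502]
foot_heel 0.59 [262.3 180.3] [ 0.5319 -0.0987  0.0345]
foot_toe 0.94 [177.9 175.7] [ 0.5452  0.1212 -0.0005]
foot_toe 0.78 [436.9 229.8] [ 0.4131 -0.5286  0.0508]
foot_toe 0.59 [244.  277.4] [ 0.2894 -0.0562  0.0243]
inner_heel 0.89 [254.4 164.5] [ 0.5696 -0.0785  0.0483]
inner_heel 0.83 [407.6 329.2] [ 0.1804 -0.4435  0.073 ]
inner_heel 0.78 [262.4 230. ] [ 0.4071 -0.1007  0.0016]
inner_toe 0.95 [199.  158.2] [0.5912 0.0667 0.0044]
inner_toe 0.93 [244.3 256.6] [ 0.3393 -0.0555  0.0077]
adapter 0.79 [397.3 311.4] [ 0.2241 -0.4147  0.089 ]
adapter 0.6 [243.7 176.5] [ 0.5363 -0.0534  0.0717]
adapter 0.6 [273.  241.1] [ 0.3
[... 1574 characters left out ...]
4] [ 0.5768 -0.239   0.0257]
pylon 0.52 [268.5 209.7] [ 0.5484 -0.0649  0.057 ]
screwdriver 0.89 [377.5 215.1] [0.4559 0.2398 0.0083]
{'time': 1.4, 'qpos': array([-70.5363,  12.6276,  87.4639,  -0.001 ,  79.9112,  -7.2245]), 'qvel': array([-0.1182, -0.0348,  0.0196,  0.0175,  0.01  ,  0.0474]), 'joint_efforts': array([  0.0002, -49.4558, -38.7703,   0.0699,   0.0468,  -0.    ]), 'ee_pos': array([ 0.2807, -0.5584,  0.2445]), 'eef_rot': array([[ 0.8935,  0.4491, -0.    ],
       [ 0.4491, -0.8935,  0.    ],
       [-0.    , -0.    , -1.    ]]), 'ft_force': array([-0.4042,  0.3043, -0.3725]), 'wrist_torque': array([ 0.0102,  0.0161, -0.046 ]), 'grasp_force': 0.0, 'opening': 0.08714251003962725}
```

View pics/top0.png

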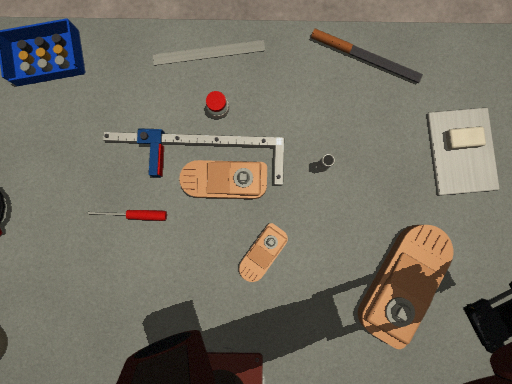

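View pics/scene0.png

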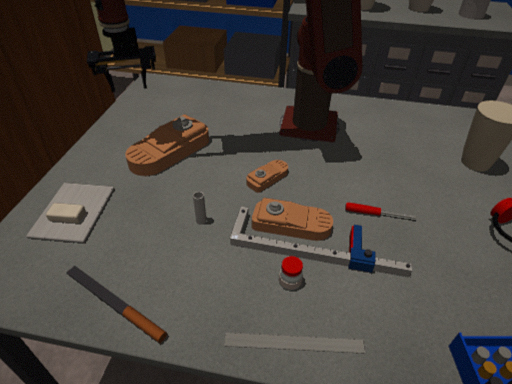

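The candidates for the foot in the top picture are the foot beside the jig (224,179), a small one (264,252) and a large one (405,285). The one beside the jig spans about 220 mm, so I choose that one and check its size and pose next. The jig corner is near (275,147), the toe stop near (155,150), the jar at (216,105), the tube at (328,160) and the screwdriver at (130,215).

```bash
cat > m.py <<'E'
from h import *
import sys
np.set_printoptions(precision=4,suppress=True)
def pick(p,n,u,v):
    rs=[r for r in cams.outline_of(p,n) if r["extent"][0]-3<u<r["extent"][2]+3 and r["extent"][1]-3<v<r["extent"][3]+3]
    return rs[0]["pixels"] if rs else None
def rect(P):
    c,s,a=cv2.minAreaRect((P[:,:2]*1000).astype(np.float32)); return np.array(c),np.array(s),a
def line(P,d,lo=-1,hi=1):
    # robust line
    vx,vy,x,y=cv2.fitLine((P*1000).astype(np.float32),cv2.DIST_HUBER,0,.01,.01).ravel(); return np.degrees(np.arctan2(vy,vx)),x,y
if __name__=="__main__":
    p=cams.get_image("top"); C=cloud(p); print("f",p["fx"])
    for n,u,v in(("foot",224,179),("jig",220,140),("foot",264,252),("pad_face",155,150),("jar",216,105),("pylon",328,162),("screwdriver",130,214)):
        m=pick(p,n,u,v)
        if m is None: print(n,"none"); continue
        P=C[m]; P=P[(P[:,2]>.012)&(P[:,2]<.12)]
        print(n,len(P),*rect(P),"z",np.percentile(P[:,2],[5,50,95]))
    cr=cv2.resize(p["img"][110:230,90:350],None,fx=3,fy=3,interpolation=cv2.INTER_CUBIC); cv2.imwrite("pics/crop0.png",cr[:,:,::-1])
    m=pick(p,"jig",220,140); P=C[m]; P=P[(P[:,2]>.026)&(P[:,2]<.034)]; np.save("jig.npy",P)
    m=pick(p,"foot",224,179); P=C[m]; np.save("foot.npy",P)
E
python3 m.py
```

```text
f 400.47812681034287
foot 3002 [534.7786   0.6211] [216.8224  92.344 ] 89.25128173828125 z [0.0338 0.0456 0.0598]
jig 2640 [594.2216  79.963 ] [463.5975 121.5355] 87.2570571899414 z [0.0207 0.031  0.0467]
foot none
pad_face 837 [600.9208 192.2963] [ 69.0442 119.815 ] 87.99022674560547 z [0.0222 0.0438 0.0523]
jar 446 [722.0375  16.2634] [49.2836 49.9356] 88.2388916015625 z [0.0229 0.069  0.0726]
pylon 198 [ 575.076  -253.0769] [28.9914 29.0025] 12.148383140563965 z [0.0213 0.0711 0.1007]
screwdriver 309 [443.5512 197.0942] [102.45    22.8681] 89.42237854003906 z [0.0194 0.0241 0.0277]
```

View pics/crop0.png

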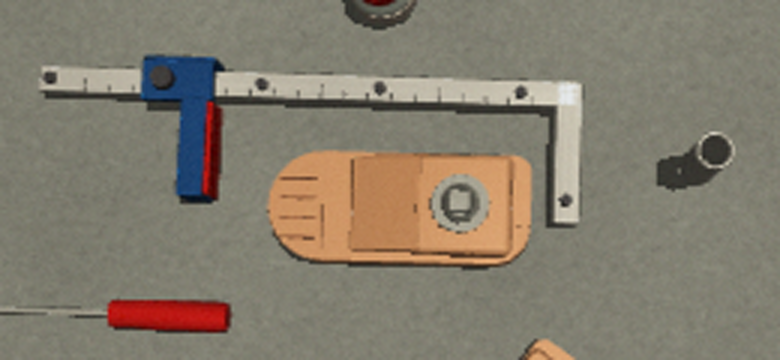

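The crop confirms the 92 x 220 mm foot at crop pixel (400,208), with the blue stop's pad at (210,150) and the fence above it. Next I fit the frames precisely.

```bash
cat > fit.py <<'E'
from h import *
from m import pick,rect
from scipy.optimize import least_squares
np.set_printoptions(precision=1,suppress=True)
def box(P,i,sgn,lo,hi):  # edge line: outermost per bin
    pass
def jigfit(J):
    J=J[:,:2]*1000
    th=np.radians(2.); o=np.array([612,-128.])
    for _ in range(20):
        ey=np.array([np.sin(th),np.cos(th)]); ex=np.array([np.cos(th),-np.sin(th)])
        x=(J-o)@ex; y=(J-o)@ey
        f=(y>30)&(y<430)&(x>-6)&(x<28); h=(x<-15)&(x>-95)&(abs(y+11)<17)
        b=np.arange(30,430,10); mid=[(k+5,(np.percentile(x[f&(y>=k)&(y<k+10)],3)+np.percentile(x[f&(y>=k)&(y<k+10)],97))/2) for k in b if (f&(y>=k)&(y<k+10)).sum()>8]
        mid=np.array(mid); s,c=np.polyfit(mid[:,0],mid[:,1],1)
        my=(np.percentile(y[h],3)+np.percentile(y[h],97))/2
        th+=np.arctan(s); o=o+ex*(c-11)+ey*(my+11)
    print("mid resid",np.std(mid[:,1]),"fence w",np.percentile(x[f],97)-np.percentile(x[f],3),"stop w",np.ptp(np.percentile(y[h],[3,97])),"ylen",y[f|h].min(),y.max())
    return o,th
def tojig(P,o,th):
    ey=np.array([np.sin(th),np.cos(th)]); ex=np.array([np.cos(th),-np.sin(th)])
    d=P[:,:2]*1000-o; return np.c_[d@ex,d@ey,P[:,2]*1000]
def footfit(F,o,th):
    """F cloud -> foot pose in jig (x,y,yaw) by straight top rim"""
    G=tojig(F,o,th); G=G[(G[:,2]>25)&(G[:,2]<75)]
    c,s,a=rect(G/1000); 
    x,y,q=*c,0.
    for _ in range(15):
        c_,s_=np.cos(q),np.sin(q); u=(G[:,0]-x)*c_+(G[:,1]-y)*s_; v=-(G[:,0]-x)*s_+(G[:,1]-y)*c_
        L=[]
        for k in range(-70,60,10):
            i=(v>=k)&(v<k+10)
            L.append((k+5,u[i].min(),u[i].max()))
        L=np.array(L); s1,c1=np.polyfit(L[:,0],L[:,1],1); s2,c2=np.polyfit(L[:,0],L[:,2],1)
        q-=np.arctan((s1+s2)/2); vv=(v.min()+v.max())/2; uu=(c1+c2)/2
        x+=c_*uu-s_*vv; y+=s_*uu+c_*vv
    print("foot size",c2-c1,np.ptp(v),"slopes",np.round([s1,s2],4))
    return x,y,q
def where(x,y,q):
    for n,a,b in(("inner_heel",46,-75),("inner_toe",46,60),("heel",0,-110),("toe",0,110)):
        print(n,np.array([x+a*np.cos(q)-b*np.sin(q),y+a*np.sin(q)+b*np.cos(q)]))
if __name__=="__main__":
    o,th=jigfit(np.load("jig.npy")); print("jig",o,"a deg",np.degrees(th).round(2)); np.savez("jigf.npz",o=o,th=th)
    f=footfit(np.load("foot.npy"),o,th); print("foot in jig",np.array(f[:2]),"q deg",np.degrees(f[2]).round(2)); where(*f)
    p=cams.get_image("top"); C=cloud(p); G=tojig(C.reshape(-1,3),o,th); I=p["img"].reshape(-1,3).astype(int)
    k=(G[:,1]>150)&(G[:,1]<380)&(G[:,0]>-120)&(G[:,0]<60)
    b=k&(I[:,2]>I[:,0]+30)&(G[:,2]>35)&(G[:,0]<-8); r=k&(I[:,0]>I[:,2]+60)&(I[:,1]<50)&(G[:,2]>15)&(G[:,0]>-95)
    for n,i in(("blue",b),("red",r)): print(n,i.sum(),"x",np.percentile(G[i,0],[1,50,99]),"y",np.percentile(G[i,1],[1,50,99]),"z",np.percentile(G[i,2],[2,50,98]))
    R=k&(I[:,0]>I[:,2]+60)&(G[:,0]<-95)&(I[:,1]<50); print("screwdriver",R.sum())
    for n,q in(("jar",(722,16)),("pylon",(575,-253)),("screw",(443,197))): print(n,tojig(np.array([[q[0]/1e3,q[1]/1e3,0]]),o,th)[0])
E
python3 fit.py
```

```text
mid resid 0.6340324442639936 fence w 20.975350011085776 stop w 20.551712814903816 ylen -21.8679855899012 440.06044595132647
jig [ 622.8 -130. ] a deg 1.02
foot size 90.19385704031399 216.79586292509322 slopes [-0.  0.]
foot in jig [-90.6 129.1] q deg -0.01
inner_heel [-44.6  54.1]
inner_toe [-44.6 189.1]
heel [-90.6  19.1]
toe [-90.6 239.1]
blue 263 x [-87.2 -47.7  -9.2] y [293.6 304.2 314.3] z [41.2 45.2 48.9]
red 128 x [-83.8 -45.6  -8.6] y [288.1 289.2 293. ] z [17.3 37.3 43.9]
screwdriver 0
jar [ 96.6 147.8   0. ]
pylon [ -45.6 -123.8    0. ]
screw [-185.6  323.8    0. ]
```

{"name": "play_rows", "arguments": {"motion": [{"tx": 17,"ty": 55.4,"twist": -0.484},{"tx": 17,"ty": 55.4,"twist": -0.484},{"tx": 17,"ty": 55.4,"twist": -0.484},{"tx": 17,"ty": 55.4,"twist": -0.484},{"tx": 17,"ty": 55.4,"twist": -0.484},{"tx": 17,"ty": 55.4,"twist": -0.484},{"tx": 17,"ty": 55.4,"twist": -0.484},{"tx": 17,"ty": 55.4,"twist": -0.484}]}}

```text
invalid input
```

{"name": "play_rows", "arguments": {"motion": [{"tx": 17,"ty": 55.4,"tz": 0,"twist": -0.484,"gripper": 8.7},{"tx": 17,"ty": 55.4,"tz": 0,"twist": -0.484,"gripper": 8.7},{"tx": 17,"ty": 55.4,"tz": 0,"twist": -0.484,"gripper": 8.7},{"tx": 17,"ty": 55.4,"tz": 0,"twist": -0.484,"gripper": 8.7},{"tx": 17,"ty": 55.4,"tz": 0,"twist": -0.484,"gripper": 8.7},{"tx": 17,"ty": 55.4,"tz": 0,"twist": -0.484,"gripper": 8.7},{"tx": 17,"ty": 55.4,"tz": 0,"twist": -0.484,"gripper": 8.7},{"tx": 17,"ty": 55.4,"tz": 0,"twist": -0.484,"gripper": 8.7}]}}

```text
time: 2.75
ee_pos: [0.3983, -0.1742, 0.2449]
eef_rot: [[1.0, -0.019, 0.001], [-0.019, -1.0, -0.001], [0.001, 0.001, -1.0]]
ft_force: [2.1, 0.6, 0.2]
opening: 0.087
grasp_force: 0.0
```

{"name": "play_rows", "arguments": {"motion": [{"tx": 5.2,"ty": 17,"tz": 0,"twist": 0,"gripper": 8.7},{"tx": 5.2,"ty": 17,"tz": 0,"twist": 0,"gripper": 8.7},{"tx": 5.2,"ty": 17,"tz": 0,"twist": 0,"gripper": 8.7},{"tx": 5.2,"ty": 17,"tz": 0,"twist": 0,"gripper": 8.7},{"tx": 5.2,"ty": 17,"tz": -5,"twist": 0,"gripper": 8.7},{"tx": 5.2,"ty": 17,"tz": -9,"twist": 0,"gripper": 8.7},{"tx": 5.2,"ty": 17,"tz": -13,"twist": 0,"gripper": 8.7},{"tx": 5.2,"ty": 17,"tz": -13,"twist": 0,"gripper": 8.7}]}}

```text
time: 3.55
ee_pos: [0.4454, -0.005, 0.1093]
eef_rot: [[1.0, -0.018, -0.011], [-0.018, -1.0, 0.002], [-0.011, -0.002, -1.0]]
ft_force: [-1.4, -0.4, 0.1]
opening: 0.0868
grasp_force: 0.0
```

```bash
python3 -c "
from h import *
p=cams.get_image('scene'); cv2.imwrite('pics/s1.png',cv2.resize(p['img'][80:330,150:450],None,fx=2.4,fy=2.4)[:,:,::-1]); print(monitor.get_state()['ee_pos'])"
```

```text
[ 0.44773208 -0.00549155  0.11255207]
```

View pics/s1.png

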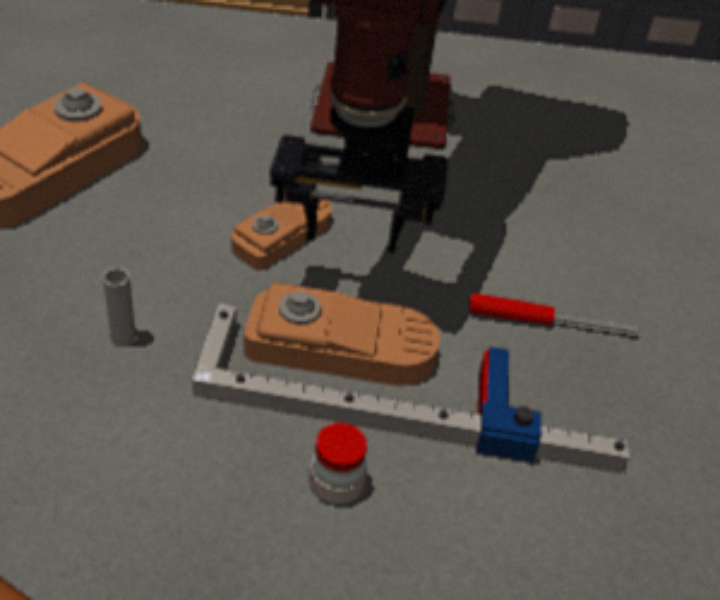

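The scene crop shows the fingers, at (312,235) and (395,250), above the gap behind the foot's outer side and clear of the small foot at (265,230). I'm lowering them and starting the push.

{"name": "play_rows", "arguments": {"motion": [{"tx": 0,"ty": 0,"tz": -4,"twist": 0,"gripper": 8.7},{"tx": 0,"ty": 0,"tz": -7,"twist": 0,"gripper": 8.7},{"tx": 0,"ty": 0,"tz": -8.1,"twist": 0,"gripper": 8.7},{"tx": 0,"ty": 0,"tz": -8.1,"twist": 0,"gripper": 8.7},{"tx": 1,"ty": 0,"tz": -8.1,"twist": 0,"gripper": 8.7},{"tx": 1.7,"ty": 0,"tz": -8.1,"twist": 0,"gripper": 8.7},{"tx": 2.2,"ty": 0,"tz": -8.1,"twist": 0,"gripper": 8.7},{"tx": 2.2,"ty": 0,"tz": -8.1,"twist": 0,"gripper": 8.7}]}}

```text
time: 4.4
ee_pos: [0.474, -0.0062, 0.0348]
eef_rot: [[1.0, -0.018, 0.003], [-0.018, -1.0, -0.0], [0.003, 0.0, -1.0]]
ft_force: [1.0, 0.0, -0.3]
opening: 0.0869
grasp_force: 0.0
```

{"name": "play_rows", "arguments": {"motion": [{"tx": 0.4,"ty": 0,"tz": 0,"twist": 0,"gripper": 8.7},{"tx": 0.9,"ty": 0,"tz": 0,"twist": 0,"gripper": 8.7},{"tx": 1.4,"ty": 0,"tz": 0,"twist": 0,"gripper": 8.7},{"tx": 1.9,"ty": 0,"tz": 0,"twist": 0,"gripper": 8.7},{"tx": 2.4,"ty": 0,"tz": 0,"twist": 0,"gripper": 8.7},{"tx": 2.8,"ty": 0,"tz": 0,"twist": 0,"gripper": 8.7},{"tx": 3.2,"ty": -0.1,"tz": 0,"twist": 0,"gripper": 8.7},{"tx": 3.2,"ty": -0.1,"tz": 0,"twist": 0,"gripper": 8.7}]}}

```text
time: 5.2
ee_pos: [0.5035, -0.0068, 0.0331]
eef_rot: [[1.0, -0.018, -0.002], [-0.018, -1.0, 0.0], [-0.002, -0.0, -1.0]]
ft_force: [-2.9, 1.1, 0.9]
opening: 0.0872
grasp_force: 1.3
```

{"name": "play_rows", "arguments": {"motion": [{"tx": 0.3,"ty": 0,"tz": 0,"twist": 0,"gripper": 8.7},{"tx": 0.6,"ty": 0,"tz": 0,"twist": 0,"gripper": 8.7},{"tx": 0.9,"ty": 0,"tz": 0,"twist": 0,"gripper": 8.7},{"tx": 1.2,"ty": 0,"tz": 0,"twist": 0,"gripper": 8.7},{"tx": 1.5,"ty": 0,"tz": 0,"twist": 0,"gripper": 8.7},{"tx": 1.6,"ty": 0,"tz": 0,"twist": 0,"gripper": 8.7},{"tx": 1.7,"ty": 0,"tz": 0,"twist": 0,"gripper": 8.7},{"tx": 1.7,"ty": 0,"tz": 0,"twist": 0,"gripper": 8.7}]}}

```text
time: 6.0
ee_pos: [0.5212, -0.007, 0.0335]
eef_rot: [[1.0, -0.018, 0.0], [-0.018, -1.0, -0.0], [0.0, 0.0, -1.0]]
ft_force: [-1.9, -0.4, -1.5]
opening: 0.0871
grasp_force: 0.9
```

{"name": "play_rows", "arguments": {"motion": [{"tx": 0.1,"ty": 0,"tz": 0,"twist": 0,"gripper": 8.7},{"tx": 0.2,"ty": 0,"tz": 0,"twist": 0,"gripper": 8.7},{"tx": 0.2,"ty": 0,"tz": 0,"twist": 0,"gripper": 8.7}]}}

```text
time: 6.3
ee_pos: [0.5232, -0.007, 0.0336]
eef_rot: [[1.0, -0.018, 0.0], [-0.018, -1.0, 0.0], [0.0, -0.0, -1.0]]
ft_force: [-2.8, 0.9, -0.9]
opening: 0.0869
grasp_force: 1.2
```

{"name": "play_rows", "arguments": {"motion": [{"tx": 0.1,"ty": 0,"tz": 0,"twist": 0,"gripper": 8.7},{"tx": 0.1,"ty": 0,"tz": 0,"twist": 0,"gripper": 8.7}]}}

```text
time: 6.5
ee_pos: [0.5232, -0.007, 0.0335]
eef_rot: [[1.0, -0.018, -0.002], [-0.018, -1.0, 0.0], [-0.002, -0.0, -1.0]]
ft_force: [-6.6, 0.1, 3.5]
opening: 0.0874
grasp_force: 3.4
```

{"name": "play_rows", "arguments": {"motion": [{"tx": 0.1,"ty": 0,"tz": 0,"twist": 0,"gripper": 8.7},{"tx": 0.1,"ty": 0,"tz": 0,"twist": 0,"gripper": 8.7}]}}

```text
time: 6.7
ee_pos: [0.5232, -0.007, 0.0335]
eef_rot: [[1.0, -0.018, -0.005], [-0.018, -1.0, 0.0], [-0.005, -0.0, -1.0]]
ft_force: [-11.0, -0.5, 6.8]
opening: 0.0869
grasp_force: 5.5
```

```bash
cat > look.py <<'E'
from fit import *
import sys
d=np.load("jigf.npz"); o,th=d["o"],d["th"]
p=cams.get_image("top")
rs=cams.place_of(p,"foot"); m=pick(p,"foot",215,165); C=cloud(p)
if m is not None:
    f=footfit(C[m],o,th); print(np.array(f[:2]),np.degrees(f[2])); where(*f)
G=tojig(C.reshape(-1,3),o,th); I=p["img"].reshape(-1,3).astype(int)
k=(G[:,1]>150)&(G[:,1]<380)&(G[:,0]>-120)&(G[:,0]<60)
r=k&(I[:,0]>I[:,2]+60)&(I[:,1]<50)&(G[:,2]>15)&(G[:,0]>-95)
print("red y",np.percentile(G[r,1],[1,50]))
cv2.imwrite("pics/"+sys.argv[1],cv2.resize(p["img"][110:230,90:350],None,fx=3,fy=3,interpolation=cv2.INTER_CUBIC)[:,:,::-1])
E
python3 look.py t2.png
```

```text
red y [150.8 175.3]
```

The force rose to 11 N, so the foot is against the fence. I'm backing off, rising, closing the fingers and moving behind the toe stop.

{"name": "play_rows", "arguments": {"motion": [{"tx": -1.5,"ty": 0,"tz": 0,"twist": 0,"gripper": 8.7},{"tx": -3,"ty": 0,"tz": 0,"twist": 0,"gripper": 8.7},{"tx": -3,"ty": 0,"tz": 4,"twist": 0,"gripper": 0},{"tx": -3,"ty": 0,"tz": 8,"twist": 0,"gripper": 0},{"tx": -3,"ty": 0,"tz": 12,"twist": 0,"gripper": 0},{"tx": -1,"ty": 5,"tz": 12,"twist": 0,"gripper": 0},{"tx": 1,"ty": 9,"tz": 12,"twist": 0,"gripper": 0},{"tx": 3,"ty": 13,"tz": 12,"twist": 0,"gripper": 0}]}}

```text
time: 7.65
ee_pos: [0.5575, 0.1247, 0.1556]
eef_rot: [[1.0, -0.019, 0.006], [-0.019, -1.0, 0.001], [0.006, -0.001, -1.0]]
ft_force: [1.5, -1.8, -0.0]
opening: 0.0467
grasp_force: 0.0
```

{"name": "play_rows", "arguments": {"motion": [{"tx": 2,"ty": 5,"tz": 0,"twist": 0,"gripper": 0},{"tx": 2.9,"ty": 9.2,"tz": 0,"twist": 0,"gripper": 0},{"tx": 2.9,"ty": 9.2,"tz": 0,"twist": 0,"gripper": 0},{"tx": 2.9,"ty": 9.2,"tz": 0,"twist": 0,"gripper": 0}]}}

```text
time: 8.05
ee_pos: [0.5847, 0.2163, 0.1538]
eef_rot: [[1.0, -0.016, 0.002], [-0.016, -1.0, 0.0], [0.002, -0.0, -1.0]]
ft_force: [0.4, -0.8, -0.7]
opening: 0.0151
grasp_force: 0.0
```

```bash
python3 look.py t3.png; python3 -c "
from h import *
p=cams.get_image('scene'); cv2.imwrite('pics/s3.png',cv2.resize(p['img'][80:330,150:450],None,fx=2.4,fy=2.4)[:,:,::-1]); print(monitor.get_state()['ee_pos'])"
```

```text
foot size 89.36311761284485 216.95196945708153 slopes [-0.  0.]
[-46.8 128.2] -0.740888559263334
inner_heel [-1.8 52.6]
inner_toe [ -0.  187.6]
heel [-48.2  18.2]
toe [-45.4 238.2]
red y [276.6 329.7]
[0.58421497 0.21369936 0.15377838]
```

View pics/s3.png

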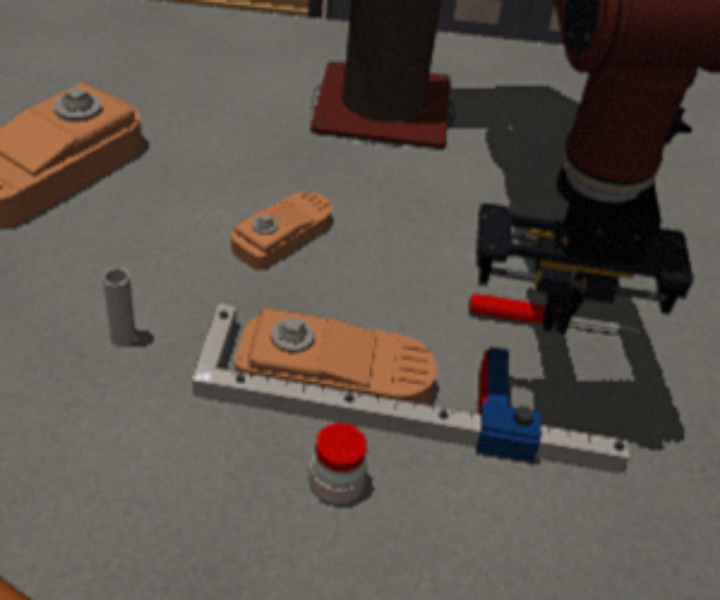

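The foot lies along the fence (estimated within 2 mm), and the closed fingers hang behind the blue stop at (555,310). I'm lowering them.

{"name": "play_rows", "arguments": {"motion": [{"tx": 0,"ty": 0.3,"tz": -3,"twist": 0,"gripper": 0},{"tx": 0,"ty": 0.3,"tz": -6,"twist": 0,"gripper": 0},{"tx": 0,"ty": 0.3,"tz": -9,"twist": 0,"gripper": 0},{"tx": 0,"ty": 0.3,"tz": -11,"twist": 0,"gripper": 0},{"tx": 0,"ty": 0.3,"tz": -12,"twist": 0,"gripper": 0},{"tx": 0,"ty": -0.5,"tz": -12,"twist": 0,"gripper": 0},{"tx": 0,"ty": -1,"tz": -12,"twist": 0,"gripper": 0},{"tx": 0,"ty": -1,"tz": -12,"twist": 0,"gripper": 0}]}}

```text
time: 9.05
ee_pos: [0.5855, 0.204, 0.0353]
eef_rot: [[1.0, -0.02, 0.003], [-0.02, -1.0, 0.0], [0.003, -0.0, -1.0]]
ft_force: [0.5, -0.4, 0.6]
opening: 0.0005
grasp_force: 0.0
```

{"name": "play_rows", "arguments": {"motion": [{"tx": 0,"ty": -0.6,"tz": 0,"twist": 0,"gripper": 0},{"tx": 0,"ty": -1.2,"tz": 0,"twist": 0,"gripper": 0},{"tx": 0,"ty": -1.9,"tz": 0,"twist": 0,"gripper": 0},{"tx": 0,"ty": -2.6,"tz": 0,"twist": 0,"gripper": 0},{"tx": -0.1,"ty": -3.3,"tz": 0,"twist": 0,"gripper": 0},{"tx": -0.1,"ty": -4,"tz": 0,"twist": 0,"gripper": 0},{"tx": -0.1,"ty": -4.5,"tz": 0,"twist": 0,"gripper": 0},{"tx": -0.1,"ty": -5,"tz": 0,"twist": 0,"gripper": 0}]}}

```text
time: 9.85
ee_pos: [0.583, 0.1545, 0.0336]
eef_rot: [[1.0, -0.018, -0.0], [-0.018, -1.0, 0.0], [-0.0, -0.0, -1.0]]
ft_force: [0.4, 1.7, 2.8]
opening: 0.0005
grasp_force: 1.4
```

{"name": "play_rows", "arguments": {"motion": [{"tx": 0,"ty": -0.3,"tz": 0,"twist": 0,"gripper": 0},{"tx": 0,"ty": -0.6,"tz": 0,"twist": 0,"gripper": 0},{"tx": 0,"ty": -0.9,"tz": 0,"twist": 0,"gripper": 0},{"tx": 0,"ty": -1.2,"tz": 0,"twist": 0,"gripper": 0},{"tx": 0,"ty": -1.5,"tz": 0,"twist": 0,"gripper": 0},{"tx": 0,"ty": -1.7,"tz": 0,"twist": 0,"gripper": 0},{"tx": 0,"ty": -1.7,"tz": 0,"twist": 0,"gripper": 0}]}}

```text
time: 10.55
ee_pos: [0.5827, 0.1383, 0.0335]
eef_rot: [[1.0, -0.018, -0.001], [-0.018, -1.0, 0.001], [-0.001, -0.001, -1.0]]
ft_force: [-0.4, 3.8, 3.6]
opening: 0.0003
grasp_force: 2.3
```

{"name": "play_rows", "arguments": {"motion": [{"tx": 0,"ty": -0.2,"tz": 0,"twist": 0,"gripper": 0},{"tx": 0,"ty": -0.4,"tz": 0,"twist": 0,"gripper": 0},{"tx": 0,"ty": -0.4,"tz": 0,"twist": 0,"gripper": 0}]}}

```text
time: 10.85
ee_pos: [0.5827, 0.1343, 0.0334]
eef_rot: [[1.0, -0.018, -0.001], [-0.018, -1.0, 0.0], [-0.001, -0.0, -1.0]]
ft_force: [-1.9, 4.0, 3.0]
opening: 0.0003
grasp_force: 2.5
```

{"name": "play_rows", "arguments": {"motion": [{"tx": 0,"ty": -0.1,"tz": 0,"twist": 0,"gripper": 0},{"tx": 0,"ty": -0.2,"tz": 0,"twist": 0,"gripper": 0},{"tx": 0,"ty": -0.2,"tz": 0,"twist": 0,"gripper": 0}]}}

```text
time: 11.15
ee_pos: [0.5826, 0.1324, 0.0335]
eef_rot: [[1.0, -0.018, -0.001], [-0.018, -1.0, 0.0], [-0.001, -0.0, -1.0]]
ft_force: [-1.7, 5.2, 3.6]
opening: 0.0008
grasp_force: 2.7
```

{"name": "play_rows", "arguments": {"motion": [{"tx": 0,"ty": -0.1,"tz": 0,"twist": 0,"gripper": 0},{"tx": 0,"ty": -0.1,"tz": 0,"twist": 0,"gripper": 0}]}}

```text
time: 11.35
ee_pos: [0.5826, 0.1314, 0.0334]
eef_rot: [[1.0, -0.018, -0.001], [-0.018, -1.0, 0.0], [-0.001, -0.0, -1.0]]
ft_force: [-1.5, 5.3, 4.8]
opening: 0.0003
grasp_force: 2.8
```

{"name": "play_rows", "arguments": {"motion": [{"tx": 0,"ty": -0.1,"tz": 0,"twist": 0,"gripper": 0},{"tx": 0,"ty": -0.1,"tz": 0,"twist": 0,"gripper": 0}]}}

```text
time: 11.55
ee_pos: [0.5826, 0.1304, 0.0334]
eef_rot: [[1.0, -0.018, -0.001], [-0.018, -1.0, 0.0], [-0.001, -0.0, -1.0]]
ft_force: [-1.2, 4.7, 2.9]
opening: 0.0006
grasp_force: 2.8
```

{"name": "play_rows", "arguments": {"motion": [{"tx": 0,"ty": -0.1,"tz": 0,"twist": 0,"gripper": 0},{"tx": 0,"ty": -0.1,"tz": 0,"twist": 0,"gripper": 0}]}}

```text
time: 11.75
ee_pos: [0.5826, 0.1296, 0.0334]
eef_rot: [[1.0, -0.018, -0.001], [-0.018, -1.0, 0.001], [-0.001, -0.001, -1.0]]
ft_force: [-2.3, 5.3, 3.5]
opening: 0.0002
grasp_force: 3.1
```

{"name": "play_rows", "arguments": {"motion": [{"tx": 0,"ty": -0.1,"tz": 0,"twist": 0,"gripper": 0},{"tx": 0,"ty": -0.1,"tz": 0,"twist": 0,"gripper": 0}]}}

```text
time: 11.95
ee_pos: [0.5826, 0.1294, 0.0335]
eef_rot: [[1.0, -0.018, -0.001], [-0.018, -1.0, 0.002], [-0.001, -0.002, -1.0]]
ft_force: [-1.2, 8.5, 3.2]
opening: 0.0004
grasp_force: 4.8
```

{"name": "play_rows", "arguments": {"motion": [{"tx": 0,"ty": -0.1,"tz": 0,"twist": 0,"gripper": 0},{"tx": 0,"ty": -0.1,"tz": 0,"twist": 0,"gripper": 0}]}}

```text
time: 12.15
ee_pos: [0.5826, 0.1293, 0.0335]
eef_rot: [[1.0, -0.018, -0.001], [-0.018, -1.0, 0.003], [-0.001, -0.003, -1.0]]
ft_force: [-2.2, 12.3, 3.7]
opening: -0.0001
grasp_force: 6.5
```

```bash
python3 -c "
from h import *
p=cams.get_image('scene'); cv2.imwrite('pics/s4.png',cv2.resize(p['img'][180:300,210:410],None,fx=4,fy=4)[:,:,::-1]); print(monitor.get_state()['ft_force'])"
```

```text
[-0.18861361 12.27040329  3.38893309]
```

View pics/s4.png

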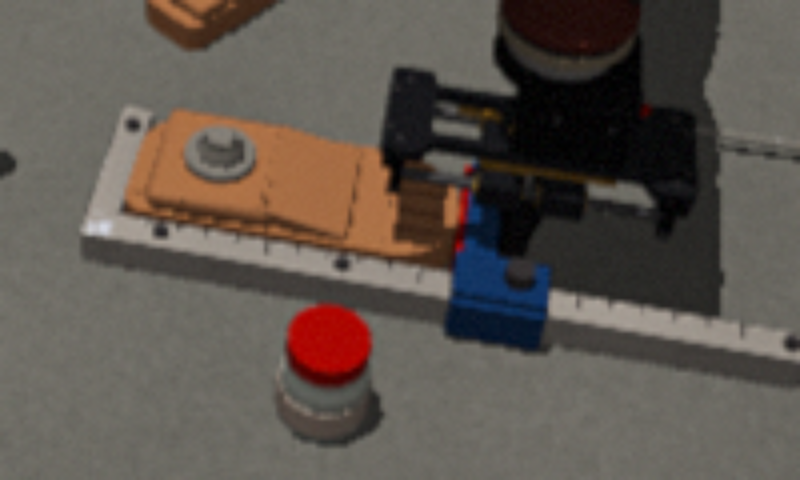

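The force rose to 12 N, so the heel is home. The crop shows the heel against the stop (130,190) and the red pad against the toes (462,225). I'm backing off, rising and checking.

{"name": "play_rows", "arguments": {"motion": [{"tx": 0,"ty": 1.5,"tz": 0,"twist": 0,"gripper": 0},{"tx": 0,"ty": 3,"tz": 0,"twist": 0,"gripper": 0},{"tx": 0,"ty": 3,"tz": 4,"twist": 0,"gripper": 0},{"tx": 0,"ty": 3,"tz": 8,"twist": 0,"gripper": 0},{"tx": 0,"ty": 3,"tz": 12,"twist": 0,"gripper": 0},{"tx": -2,"ty": 7,"tz": 14,"twist": 0,"gripper": 0},{"tx": -6,"ty": 10,"tz": 14,"twist": 0,"gripper": 0},{"tx": -10,"ty": 13,"tz": 14,"twist": 0,"gripper": 0}]}}

```text
time: 13.0
ee_pos: [0.4826, 0.2582, 0.1744]
eef_rot: [[1.0, -0.019, 0.002], [-0.019, -1.0, -0.0], [0.002, -0.0, -1.0]]
ft_force: [0.4, 1.3, 0.2]
opening: 0.0002
grasp_force: 0.0
```

{"name": "play_rows", "arguments": {"motion": [{"tx": -4,"ty": 4,"tz": 0,"twist": 0,"gripper": 0},{"tx": -4,"ty": 6,"tz": 0,"twist": 0,"gripper": 0},{"tx": -4,"ty": 6,"tz": 0,"twist": 0,"gripper": 0}]}}

```text
time: 13.3
ee_pos: [0.4412, 0.3198, 0.1735]
eef_rot: [[1.0, -0.014, 0.0], [-0.014, -1.0, 0.0], [0.0, -0.0, -1.0]]
ft_force: [-0.3, -0.8, 0.3]
opening: 0.0004
grasp_force: 0.0
```

```bash
python3 look.py t5.png; python3 look.py t6.png
python3 - <<'E'
from m import *
p=cams.get_image("top"); C=cloud(p)
for n,u,v in(("jar",216,105),("pylon",328,162),("screwdriver",130,214)):
    m=pick(p,n,u,v)
    if m is not None:
        P=C[m]; P=P[(P[:,2]>.012)&(P[:,2]<.12)]; print(n,*rect(P))
E
```

```text
foot size 89.90913151934319 218.45924004069184 slopes [-0.  0.]
[-46.6 110.1] -0.7417119644490375
inner_heel [-1.5 34.5]
inner_toe [  0.2 169.5]
heel [-48.    0.1]
toe [-45.1 220.1]
red y [219.5 221.2]
foot size 90.21092702426087 219.71312864435566 slopes [-0.  0.]
[-46.5 110.7] -0.712477311127924
inner_heel [-1.4 35.1]
inner_toe [  0.3 170.1]
heel [-47.8   0.7]
toe [-45.1 220.6]
red y [219.3 221.1]
jar [722.6091  16.861 ] [51.3531 52.0611] 76.24163055419922
pylon [ 574.4097 -252.4454] [27.8448 27.8203] 82.62432861328125
screwdriver [441.5181 228.0658] [ 25.4964 166.3204] 0.4779815971851349
```

View pics/t6.png

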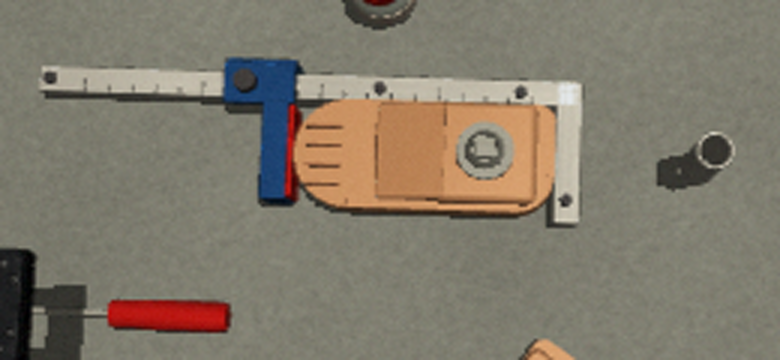

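The foot lies flush with the fence and heel stop (all estimates within 1.5 mm), and the pad is on the toes at (295,150). The tube, jar and screwdriver are unmoved, and the arm is clear. I'm handing in.

```bash
python3 -c "
from h import *
print(sign_off())"
```

```text
the job is handed in; nothing more can be done
None
```

The job is handed in: by the last camera estimate the foot was flush against the fence and heel stop, with the red pad on the toes, all within about 2 mm. The jar, tube and screwdriver had not moved, and the hand was clear. The judging result was not shown.

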